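# Open up the empty candle-jar feeder for restocking

### The arm

A 6-joint arm with a two-finger parallel gripper is mounted at the origin on the work surface. World frame = base frame: x ahead of the robot, y to its left, z up, the work surface at z = 0. Lengths are in m, angles in rad, forces in N, time in s.
With the tool pointing down it reaches from about 0.4 to 0.825 m from the base axis. Payload 7 kg.
Tool frame: the origin (TCP) lies midway between the tips of the shut fingers; the grasp point (between the pads) lies 19 mm behind it; z points along the fingers, y is the line along which they close (so a half turn about z gives the same grasp; the last joint's range is limited). The gripper opens to 88 mm and grips with 3 to 60 N. Pads are 19 mm wide; open, the fingers measure 130 mm over their backs; the gripper's body (78 mm by 193 mm) begins 47 mm behind the grasp point.
Start: joints at [-0.84, 0.359, 0.012, 0, -1.224, -0.288], TCP at [0.289, -0.61, 0.227] pointing down, gripper open.
Joint ranges: [-3.07, 3.07], [-1.43, 2.12], [-1.02, 1.25], [-3.03, 1.67], [-3.05, -0], [-3.03, 3.03]. Speed limits (rad/s): [2.39, 2.39, 3.01, 3.14, 3.14, 3.14].

### API

Orientations are given as a unit quaternion [x, y, z, w].
In Python, from cell import bot, camera, workorder gives the robot as it stands.
- The arm moves only by the shell command python3 -m handwheel 'ROWS' [FORCE]. ROWS is JSON, a list of rows, each a list of 3 entries, a list of its own where there are three numbers: the opening, from 0 (shut) to 1 (fully open), then the shift along the world's x, y, z in m, then the turn, a rotation vector about the world's x, y, z in degrees. In form: [[claw, [x, y, z], [ax, ay, az]], ...]. A call has 1 to 8 rows; each row is the pose to reach, as a shift and turn from the pose commanded when the call began; what a row does not reach only later rows make up. A row lasts 1/8 s, in which the tool goes at most 62.5 mm and 10.7 degrees, less where a joint would pass 70% of its speed; a pose out of reach is approached as far as the arm can. A call with a gripper value outside its range is refused whole. The fingers move at their own pace and stop on an object; FORCE is the grip in N (left out, the last holds). Time passes only in rows, so rows that repeat a pose let the fingers close. It gives the time, the measured TCP pose, the force, the opening and the grip force at its end, in the units of the state.
- bot.get_state(): the state, without advancing time (a new reading comes with each control period).
- camera(name): name is "scene" or "top" or "wrist"; returns a dict with "pixels" (420x560x3 uint8, red, green, blue), "camera_matrix" (3x3 intrinsics, pixels), "D" ([k1, k2, p1, p2, k3] as OpenCV has them; the pictures are not rectified), "position" and "orientation" of the camera in the world; the wrist camera has in their place "mount" (4x4, takes a point from camera to tool coordinates, whose origin is the TCP and whose axes are the flange's). Camera axes: x right, y up, looking along -z (the intrinsics and any distortion apply to the point x, -y, -z); pixel columns grow to the right and rows downward; lengths in m; the calibration is good to about 2 mm. A picture is of the moment at which its call begins: read the wrist's pose just before it. There is no depth.
- workorder.close_job(): hands the job in; it is judged then, once.
The state is a dict: "clock": time; "q": joint angles; "qd": joint speeds; "effort": joint torques, N m; "tool_pos": TCP position; "orientation": TCP orientation; "wrist_force": force on the tool from outside, world axes, zero at the start; "moment": the same for the moment, N m; "finger_gap": opening from 0.0 (shut) to 1.0 (fully open); "grip_force": force on a finger pad.
Only numpy, scipy, OpenCV 4.12 (cv2) and the standard library are available. Lean on these libraries where they do the work, as an engineer would, in place of code of your own. Each camera call takes 0.05 s, during which the arm holds its last target. There are 200 camera calls.

### The job

One of the two spring-feed trays on the counter is down to its last candle jar. Take that jar out and stand it upright in the wooden counter tray next to the open tester candle, setting it down rather than dropping it; then draw the empty feeder's spring-loaded pusher back until its plate is in line with the steel clip on the rail and keep holding it there so that I can load new jars: the program finishes while the gripper is still holding the pusher steady at the clip. Leave the full feeder and the other things on the counter as they are.

Things in the scene. Friction and masses are not known exactly. Their poses are not given: they have to be found in the camera images.
- feeder: the nearly empty spring-feed tray: 260 x 75 mm, black base, floor 8 mm above the counter, aluminium side rails 33 mm high, clear front stop 36 mm high with its inner face at x = +124 mm. Fixed. Origin: centre of the underside; x along the lane to the front stop (away from the robot at yaw 0), y to the left, z up.
- pusher (a joint): how far its pusher is drawn back (to the feeder's -x), m: 0 at the front, at most 0.188. A spring drives it forwards with 3.6 N at 0, rising to 5.9 N. It starts against the back of the last jar (about 0.055) and runs to 0 once the jar is lifted clear of it (jar's underside 95 mm above the counter). The point paddle lies at x = 0.113 - (joint value) in the feeder's frame.
- paddle (a point): the pusher's upright white plate, 10 mm thick along the lane, 56 mm wide, top 67 mm above the counter, with a finger tongue 26 mm wide, 10 mm thick on it, top 94 mm above the counter. This point: the plate's centre, 39 mm above the counter; axes as the feeder's. A carriage 50 mm long and up to 42 mm above the counter follows behind it (-x).
- paddle_tongue (a point): centre of the finger tongue, 79 mm above the counter; the tongue reaches 15 mm above and 12 mm below it and can be pinched along the lane (10 mm) or across it (26 mm).
- clip: the fill-limit clip: steel saddle, 10 mm along the lane, over the feeder's left (+y) rail, flag up to 60 mm above the counter. Origin: in its mid-plane, 33 mm above the counter, 35 mm left of the lane's centre line; axes as the feeder's. Its place along the rail varies. The plate is in line with it when paddle and clip have the same x in the feeder's frame (joint pusher 0.125 to 0.175).
- old_jar: the last jar: amber glass candle jar with a brass lid, 60 mm in diameter, 72 mm high, about 0.16 kg. Origin: centre of its underside, z up. It stands in the feeder between the front stop and the pusher and can be gripped across the lane, above the rails.
- tray: wooden counter tray, 200 x 140 mm outside, walls 8 mm thick and 32 mm high, floor 8 mm above the counter. Fixed. Origin: centre of its underside; x along its long side, z up. The tester stands in its -x half (about x = -50 mm); the free place is the +x half, centre x = +48 mm, y = 0.
- tester: the open tester candle in the tray: amber jar without a lid, 60 mm in diameter, 68 mm high; origin: centre of its underside. Leave it.
- feeder_full: the full spring-feed tray with three jars, the same make: 260 x 75 mm, black base, floor 8 mm above the counter, aluminium side rails 33 mm high, clear front stop 36 mm high with its inner face at x = +124 mm. Fixed. Origin: centre of the underside; x along the lane to the front stop (away from the robot at yaw 0), y to the left, z up. Leave it.
- pusher_full (a joint): how far the full feeder's pusher is drawn back, m (about 0.175, resting against its three jars; leave it).
- stock_jar0: jar 1 from the front in the full feeder: amber glass candle jar with a brass lid, 60 mm in diameter, 72 mm high; origin: centre of its underside. Leave it.
- stock_jar1: jar 2 from the front in the full feeder: amber glass candle jar with a brass lid, 60 mm in diameter, 72 mm high; origin: centre of its underside. Leave it.
- stock_jar2: jar 3 from the front in the full feeder: amber glass candle jar with a brass lid, 60 mm in diameter, 72 mm high; origin: centre of its underside. Leave it.
- diffuser: amber reed diffuser bottle, 52 mm in diameter, with reeds 215 mm high in all, standing near the counter's far edge; origin: centre of its underside. Leave it.
- match_box: cardboard match box, 110 x 65 x 20 mm, lying near the far edge; origin: centre of its underside. Leave it.
- spare_lid: brass jar lid, 60 mm in diameter, 14 mm thick, lying on the right; origin: centre of its underside. Leave it.
- gift_box: kraft gift box, 89 x 89 x 102 mm, beside the dark organiser on the right; origin: centre of its underside. Leave it.
- snuffer: brass candle snuffer, about 200 mm long, lying on the left; origin: under the middle of its shaft. Leave it.
Things that resemble listed ones, but are neither listed nor needed, are in the scene too. What is shaped like the old_jar but turquoise is not meant.

How it is judged:
On the way, in this order (a step that is already met when the one before it is completed fails the run):
1. the last jar has been lifted out of the feeder (height (world z) of old_jar above 0.06 m and contact force between old_jar and the fingers above 0.3 N), for 0.1 s.
2. the last jar stands upright in the wooden tray, let go (x of old_jar in the frame of tray between -0.07 and 0.07 m and y of old_jar in the frame of tray between -0.04 and 0.04 m and z of old_jar in the frame of tray between 0.003 and 0.013 m and angle between old_jar's own z axis and vertical below 0.12 rad and contact force between old_jar and the fingers below 0.1 N and linear speed of old_jar below 0.03 m/s), for 0.2 s.
3. the pusher stands at the clip, held by the fingers (x of paddle in the frame of clip between -0.008 and 0.008 m and contact force between the fingers and pusher above 1.5 N and velocity of joint pusher between -0.03 and 0.03 m/s and contact force between pusher and old_jar below 0.1 N), for 0.3 s.
At the end, for the whole second after the job is handed in: The last jar stands upright (0.12 rad) and at rest on the wooden tray's floor, let go. The fingers still press on the pusher's plate or tongue (over 1.5 N) and keep it still, its mid-plane within 8 mm of the clip's along the lane, through the last second; the jar does not touch it (all of step 2 and all of step 3); the arm keeps its last pose, push and grip.
It fails at once if the last jar is dropped from more than a finger's breadth above the tray's floor (height (world z) of old_jar above 0.035 m and contact force between old_jar and anything else below 0.02 N).
It fails at once if the last jar is tipped over (angle between old_jar's own z axis and vertical above 0.8 rad).
It fails at once if a bystander is displaced by more than 30 mm (distance of any of tester, stock_jar0, stock_jar1, stock_jar2, diffuser, match_box, spare_lid, gift_box, snuffer from where it was at the start of the episode above 0.03 m).
It fails at once if the tester or a stock jar is tipped over (angle between any of tester, stock_jar0, stock_jar1, stock_jar2, diffuser's own z axis and vertical above 0.5 rad).
It fails at once if the full feeder's pusher is pulled (value of joint pusher_full above 0.184 m).
It also fails if it takes over 48 s, if anything falls off the work surface, if the arm or the gripper's body presses on something with over 40 N, if the wrist force passes 120 N, or if a joint passes its speed limit or range.

## Working session

There is one attempt and no reset: what is moved stays moved. The work goes in short steps, Python scripts to look and compute and a shell command to move; the robot and the scene stay as the last step left them, time stands still between calls to the robot, and variables do not carry over. Pictures are saved under pics/ and viewed, at most 10 in all, crops included, and the job is handed in when it is done.

```bash
mkdir -p pics; cat > h.py <<'E'
import numpy as np, cv2
from scipy.spatial.transform import Rotation as R
from cell import bot, camera, workorder
def grab(name):
    s=bot.get_state(); c=camera(name)
    if name=="wrist":
        T=np.eye(4);T[:3,:3]=R.from_quat(s["orientation"]).as_matrix();T[:3,3]=s["tool_pos"]
        T=T@np.array(c["mount"])
    else:
        T=np.eye(4);T[:3,:3]=R.from_quat(c["orientation"]).as_matrix();T[:3,3]=c["position"]
    c["T"]=T; return c
def save(c,f): cv2.imwrite("pics/"+f,c["pixels"][:,:,::-1])
def rays(c,px):
    p=cv2.undistortPoints(np.array(px,float).reshape(-1,1,2),np.array(c["camera_matrix"]),np.array(c["D"],float)).reshape(-1,2)
    d=np.c_[p[:,0],-p[:,1],-np.ones(len(p))]@c["T"][:3,:3].T
    return c["T"][:3,3],d
def onplane(c,px,z):
    o,d=rays(c,px); return o+d*((z-o[2])/d[:,2])[:,None]
def tri(c1,p1,c2,p2):
    out=[]
    for a,b in zip(p1,p2):
        A=np.zeros((3,3));v=np.zeros(3)
        for c,p in((c1,a),(c2,b)):
            o,d=rays(c,[p]);d=d[0]/np.linalg.norm(d);M=np.eye(3)-np.outer(d,d);A+=M;v+=M@o
        out.append(np.linalg.solve(A,v))
    return np.array(out)
def proj(c,P):
    q=(np.atleast_2d(P)-c["T"][:3,3])@c["T"][:3,:3]
    return cv2.projectPoints(q*[1,-1,-1],np.zeros(3),np.zeros(3),np.array(c["camera_matrix"]),np.array(c["D"],float))[0].reshape(-1,2)
E
python3 - <<'E'
from h import *
import pickle
d={}
for n in("scene","top"):
    c=grab(n);save(c,n+"0.png");d[n]=c;print(n,c["T"][:3,3],-c["T"][:3,2],c["camera_matrix"][0])
pickle.dump(d,open("v0.pkl","wb"))
s=bot.get_state();print(s)
E
```

```text
scene [1.34549916 0.11853595 1.03458986] [-0.59344415 -0.09364778 -0.79940862] [394.65365243   0.         276.97174293]
top [0.46144694 0.00139689 1.015098  ] [ 0.17317765  0.00351994 -0.98488431] [395.19814915   0.         283.64459319]
{'clock': 0.1, 'q': array([-8.39893882e-01,  3.59342417e-01,  1.11565250e-02, -3.00096884e-04,
       -1.22411538e+00, -2.88107243e-01]), 'qd': array([-0.0007268 , -0.00117778,  0.00365805, -0.00035284, -0.00074539,
        0.00071595]), 'effort': array([-3.03513603e-03, -5.84163415e+01,  2.93753350e+01,  7.01548934e+00,
        1.01879545e-02, -4.48532705e-05]), 'tool_pos': array([ 0.2890033 , -0.60951556,  0.22570298]), 'orientation': array([-2.19543417e-01,  9.75602430e-01,  7.25708692e-04, -2.43850171e-04]), 'wrist_force': array([-0.80364861,  0.31463519,  0.81797978]), 'moment': array([ 0.01291369, -0.02847244,  0.01342694]), 'grip_force': 0.0, 'finger_gap': 1.0047358333373975}
```

View pics/top0.png

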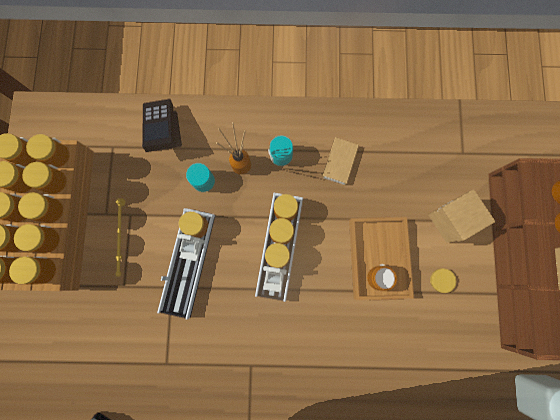

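View pics/scene0.png

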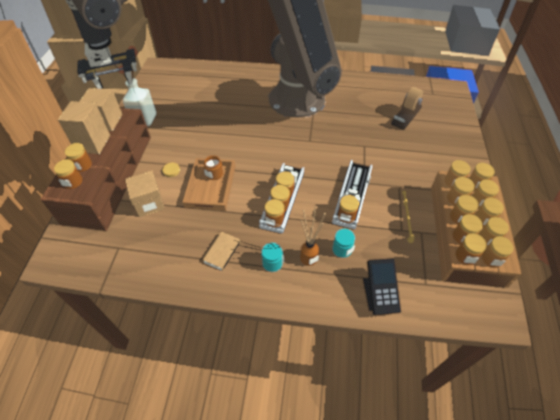

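Top view: the feeder is at (187,265) with its last jar's lid at (192,222) and the clip at (164,278). The full feeder is at (280,245) and the tray at (383,258), with the tester at (383,278). The scene view shows the same jar at (349,205).

Candidates for the jar:
- the lid in the left feeder, top (192,222)
- three stock lids, (285,206), (281,230) and (277,255)
- shelf lids, (40,147) and nearby
- the spare lid, (444,281)
- turquoise jars, (200,177) and (281,151)

I choose (192,222), the only jar in a one-jar feeder.

```bash
python3 - <<'E'
from h import *
import pickle
d=pickle.load(open("v0.pkl","rb"))
t=d["top"]["pixels"];s=d["scene"]["pixels"]
def crop(im,x,y,w,h,k):return cv2.resize(im[y:y+h,x:x+w],None,fx=k,fy=k,interpolation=cv2.INTER_CUBIC)
a=crop(t,145,198,80,130,4.6);b=crop(s,320,150,80,80,5);e=crop(t,340,205,80,100,4)
W=np.zeros((600,790,3),np.uint8);W[:598,:368]=a[:598];W[:300,370:770]=crop(s,320,155,80,60,5);W[302:600,370:690]=crop(t,340,210,80,75,4)[:298]
cv2.imwrite("pics/crop.png",W[:,:,::-1])
# yellow lids
for n in d:
    hsv=cv2.cvtColor(d[n]["pixels"],cv2.COLOR_RGB2HSV)
    m=cv2.inRange(hsv,(19,150,120),(32,255,255))
    k,_,st,ce=cv2.connectedComponentsWithStats(m)
    for i in range(1,k):
        if st[i,4]>60:print(n,ce[i].round(1),st[i])
E
```

```text
top [  7.8 145. ] [  0 133  19  26 386]
top [ 38.9 146.3] [ 26 134  26  25 486]
top [  5.9 172.7] [  0 161  15  26 297]
top [ 35.2 174. ] [ 22 161  27  27 520]
top [  3.9 203.5] [  0 192  10  25 190]
top [ 31.1 205. ] [ 18 192  27  27 535]
top [281.5 224.9] [265 195  33  73 922]
top [118.4 215.8] [116 200   5  33  64]
top [190.4 223. ] [179 212  24  23 324]
top [  1.9 235.2] [  0 225   6  22  86]
top [ 27.1 237. ] [ 14 224  27  27 554]
top [117.7 255.6] [116 234   5  41  67]
top [ 22.6 269.8] [  9 256  28  28 569]
top [443.  280.5] [430 269  26  24 458]
```

View pics/crop.png

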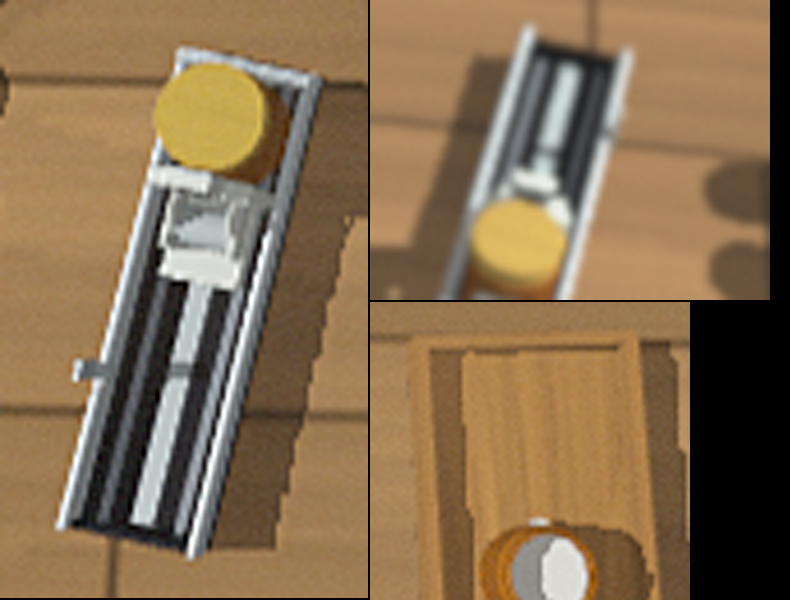

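The crop confirms the choice: one brass-lidded amber jar at the front stop, the white plate and tongue right behind it, an empty lane, and the clip on the left rail at crop (83..105,370). The tray's +x half is free.

```bash
python3 - <<'E'
from h import *
import pickle
np.set_printoptions(precision=4,suppress=True)
d=pickle.load(open("v0.pkl","rb"));t=d["top"];s=d["scene"]
f=lambda p,k,ox,oy:(np.array(p,float)+.5)/k-.5+[ox,oy]
lt=f([[212,117]],4.6,145,198);ls=f([[149,238]],5,320,155)
print("lid tri",lt,ls,tri(t,lt,s,ls),onplane(t,lt,.072))
c=onplane(t,f([[182,50],[318,80],[65,525],[195,552]],4.6,145,198),.033)
print("rails",c,np.linalg.norm(c[0]-c[2]),np.linalg.norm(c[1]-c[3]),np.linalg.norm(c[0]-c[1]))
v=(c[0]-c[2]+c[1]-c[3]);print("yaw",np.degrees(np.arctan2(v[1],v[0])),"ctr",c.mean(0))
k=f([[83,370],[105,370]],4.6,145,198);print("clip .06",onplane(t,k,.06),"0.033",onplane(t,k,.033))
# corners scene of rails back: crop (160,30),(258,52)
print("rail back tri",tri(t,f([[65,525],[195,552]],4.6,145,198),s,f([[258,52],[160,30]],5,320,155)))
w=np.array([[350.5,219],[407,217.5],[355,299],[413,298]])
c=onplane(t,w,.032);print("tray",c,c.mean(0),np.linalg.norm(c[0]-c[2]),np.linalg.norm(c[0]-c[1]))
v=(c[0]-c[2]+c[1]-c[3]);print("yaw",np.degrees(np.arctan2(v[1],v[0])))
print("tester",onplane(t,[[383,278]],.068))
print(camera("wrist")["mount"])
E
```

```text
lid tri [[190.6957 223.0435]] [[349.4 202.2]] [[0.5836 0.2254 0.0754]] [[0.5839 0.2275 0.072 ]]
rails [[0.6256 0.2555 0.033 ]
 [0.6104 0.1802 0.033 ]
 [0.3725 0.3009 0.033 ]
 [0.36   0.232  0.033 ]] 0.2572099144325806 0.2557053304599067 0.0768121963710064
yaw -10.921427648135712 ctr [0.4921 0.2422 0.033 ]
clip .06 [[0.4526 0.2891 0.06  ]
 [0.4528 0.2778 0.06  ]] 0.033 [[0.4524 0.2973 0.033 ]
 [0.4526 0.2856 0.033 ]]
rail back tri [[0.3722 0.3012 0.0289]
 [0.3596 0.2325 0.0282]]
tray [[ 0.6068 -0.1635  0.032 ]
 [ 0.6132 -0.3054  0.032 ]
 [ 0.411  -0.1723  0.032 ]
 [ 0.4161 -0.3128  0.032 ]] [ 0.5118 -0.2385  0.032 ] 0.19595912832575144 0.14198507494074106
yaw 2.3548404445646978
tester [[ 0.4624 -0.2325  0.068 ]]
[[-0.0009  0.9577  0.2876  0.0774]
 [ 1.      0.0011 -0.0006  0.    ]
 [-0.0009  0.2876 -0.9577 -0.1589]
 [ 0.      0.      0.      1.    ]]
```

```bash
python3 -m handwheel '[[1,[0,0,0.06],[0,0,0]],[1,[0,0,0.12],[0,0,0]],[1,[0.04,0.04,0.12],[0,0,-6]],[1,[0.06,0.09,0.12],[0,0,-12]],[1,[0.08,0.145,0.12],[0,0,-18]],[1,[0.10,0.20,0.12],[0,0,-24]],[1,[0.11,0.255,0.12],[0,0,-30]],[1,[0.12,0.31,0.12],[0,0,-36.3]]]' 10
python3 -m handwheel '[[1,[0.02,0.055,0],[0,0,0]],[1,[0.04,0.11,0],[0,0,0]],[1,[0.055,0.165,0],[0,0,0]],[1,[0.07,0.22,0],[0,0,0]],[1,[0.08,0.275,-0.01],[0,0,0]],[1,[0.09,0.33,-0.02],[0,0,0]],[1,[0.095,0.385,-0.03],[0,0,0]],[1,[0.10,0.44,-0.04],[0,0,0]]]'
```

```text
clock: 1.15
tool_pos: [0.4092, -0.2981, 0.3463]
orientation: [0.097, 0.995, 0.0, -0.0]
wrist_force: [1.3, 0.4, 0.6]
finger_gap: 1.002
grip_force: 0.0
clock: 2.15
tool_pos: [0.5089, 0.142, 0.3062]
orientation: [0.095, 0.995, 0.0, 0.0]
wrist_force: [1.0, 0.2, -0.8]
finger_gap: 1.004
grip_force: 0.0
```

```bash
python3 -m handwheel '[[1,[0,0.05,-0.015],[0,0,0]],[1,[0.003,0.096,-0.026],[0,0,0]],[1,[0.003,0.096,-0.026],[0,0,0]]]'
python3 - <<'E'
from h import *
import pickle
c=grab("wrist");save(c,"w1.png");pickle.dump(c,open("w1.pkl","wb"))
np.set_printoptions(precision=4,suppress=True)
y=np.radians(-10.92);u=np.array([np.cos(y),np.sin(y),0]);n=np.array([-u[1],u[0],0]);o=np.array([.4921,.2422,0])
print("jar top,corners pred",proj(c,[[.584,.2245,.072]]),proj(c,[o+.13*a*u+.0375*b*n+[0,0,.033] for a in(1,-1) for b in (1,-1)]),proj(c,[o-.0466*u+.035*n+[0,0,.06]]))
E
```

```text
clock: 2.52
tool_pos: [0.5115, 0.2385, 0.2786]
orientation: [0.094, 0.996, -0.001, -0.001]
wrist_force: [0.6, -0.4, -0.0]
finger_gap: 0.997
grip_force: 0.0
jar top,corners pred [[281.8869 245.0552]] [[312.4233 260.5044]
 [251.3578 260.3526]
 [319.1918  26.3131]
 [245.4476  26.2023]] [[316.6064 112.2924]]
```

View pics/w1.png

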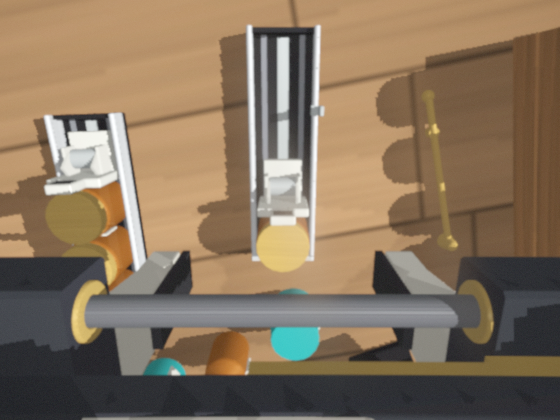

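Wrist view: lid at (283,245), predicted (282,245). Clip flag at (317,111), predicted (317,112). The rail corners agree within about 3 px, so I'm going in.

```bash
python3 -m handwheel '[[1,[0.04,-0.007,-0.03],[0,0,0]],[1,[0.072,-0.0125,-0.06],[0,0,0]],[1,[0.072,-0.0125,-0.11],[0,0,0]],[1,[0.072,-0.0125,-0.16],[0,0,0]],[1,[0.072,-0.0125,-0.20],[0,0,0]],[1,[0.072,-0.0125,-0.225],[0,0,0]],[1,[0.072,-0.0125,-0.239],[0,0,0]],[1,[0.072,-0.0125,-0.239],[0,0,0]]]' 25
python3 -m handwheel '[[0.5,[0,0,0],[0,0,0]],[0.5,[0,0,0],[0,0,0]],[0.5,[0,0,0],[0,0,0]],[0.5,[0,0,0],[0,0,0]],[0.5,[0,0,0],[0,0,0]],[0.5,[0,0,0],[0,0,0]]]' 25
```

```text
clock: 3.58
tool_pos: [0.5841, 0.2229, 0.0413]
orientation: [0.096, 0.995, -0.0, -0.0]
wrist_force: [0.2, 0.3, 0.2]
finger_gap: 1.002
grip_force: 0.0
clock: 4.32
tool_pos: [0.5846, 0.2242, 0.0423]
orientation: [0.095, 0.995, 0.0, 0.001]
wrist_force: [-2.2, 2.6, 5.7]
finger_gap: 0.68
grip_force: 25.0
```

```bash
python3 -m handwheel '[[0.5,[0,0,0.02],[0,0,0]],[0.5,[0,0,0.045],[0,0,0]],[0.5,[0,0,0.07],[0,0,0]],[0.5,[0,0,0.095],[0,0,0]],[0.5,[0,0,0.12],[0,0,0]],[0.5,[0,0,0.15],[0,0,0]],[0.5,[0,0,0.17],[0,0,0]],[0.5,[0,0,0.17],[0,0,0]]]' 25
python3 - <<'E'
from h import *
c=grab("scene");p=c["pixels"][100:300,180:460];cv2.imwrite("pics/s2.png",cv2.resize(p,None,fx=2.8,fy=2.8)[:,:,::-1])
E
```

```text
clock: 5.32
tool_pos: [0.5846, 0.2237, 0.2126]
orientation: [0.095, 0.995, 0.001, 0.001]
wrist_force: [0.3, 0.1, -1.8]
finger_gap: 0.679
grip_force: 25.0
```

View pics/s2.png

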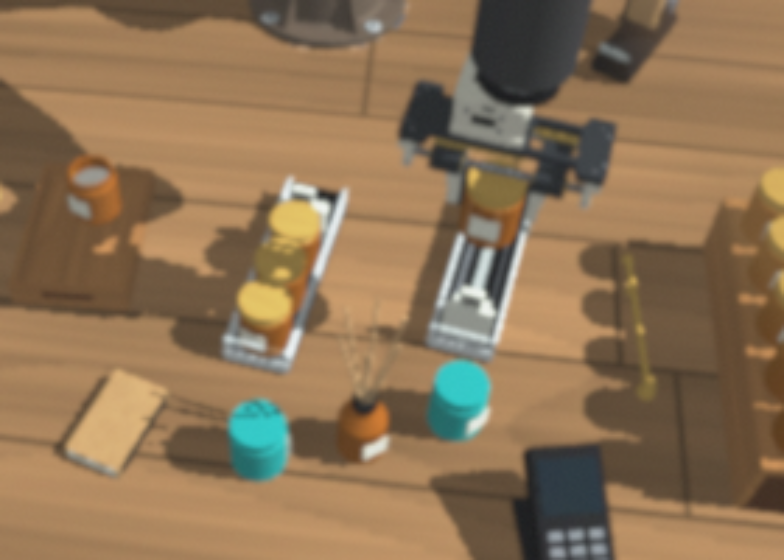

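The jar is held and the pusher has run to the front at crop (468,315). Next I carry the jar over the tray.

```bash
python3 -m handwheel '[[0.5,[-0.003,-0.04,0],[0,0,2]],[0.5,[-0.006,-0.09,0],[0,0,4]],[0.5,[-0.008,-0.14,0],[0,0,6]],[0.5,[-0.011,-0.19,0],[0,0,8]],[0.5,[-0.013,-0.24,0],[0,0,10]],[0.5,[-0.016,-0.29,0],[0,0,12]],[0.5,[-0.018,-0.34,0],[0,0,13]],[0.5,[-0.02,-0.39,0],[0,0,13]]]'
python3 -m handwheel '[[0.5,[-0.002,-0.04,0],[0,0,0]],[0.5,[-0.004,-0.07,0],[0,0,0]],[0.5,[-0.004,-0.07,0],[0,0,0]],[0.5,[-0.004,-0.07,0],[0,0,0]]]'
python3 - <<'E'
from h import *
import pickle
np.set_printoptions(precision=4,suppress=True)
c=grab("wrist");save(c,"w3.png");pickle.dump(c,open("w3.pkl","wb"))
print(proj(c,[[.6068,-.1635,.032],[.6132,-.3054,.032],[.411,-.1723,.032],[.4161,-.3128,.032],[.4624,-.2325,.068]]))
E
```

```text
clock: 6.38
tool_pos: [0.563, -0.1678, 0.2097]
orientation: [-0.018, 1.0, 0.0, -0.001]
wrist_force: [1.2, 0.6, -1.0]
finger_gap: 0.679
grip_force: 25.0
clock: 6.88
tool_pos: [0.5595, -0.2361, 0.2101]
orientation: [-0.018, 1.0, 0.0, -0.001]
wrist_force: [0.2, -0.1, -1.1]
finger_gap: 0.677
grip_force: 25.0
[[352.3671 233.5317]
 [210.3982 234.9903]
 [363.3981  14.6725]
 [195.93    14.9328]
 [290.2068  74.6571]]
```

View pics/w3.png

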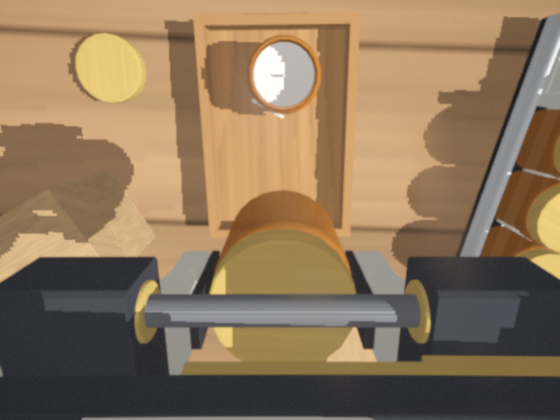

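The tray is seen within about 3 mm of its prediction: corners (195,17), (358,15) and (352,236). The free half lies below the jar and the tester is at (285,75). I shift y by -3 mm, lower the jar and watch the force.

```bash
python3 -c "
from h import *;import pickle
print(tri(pickle.load(open('v0.pkl','rb'))['top'],[[355,299],[413,298],[407,217.5]],pickle.load(open('w3.pkl','rb')),[[358,15],[195,17],[205,237]]))"
python3 -m handwheel '[[0.5,[0.001,-0.003,-0.03],[0,0,0]],[0.5,[0.001,-0.003,-0.07],[0,0,0]],[0.5,[0.001,-0.003,-0.105],[0,0,0]],[0.5,[0.001,-0.003,-0.13],[0,0,0]],[0.5,[0.001,-0.003,-0.15],[0,0,0]],[0.5,[0.001,-0.003,-0.158],[0,0,0]],[0.5,[0.001,-0.003,-0.160],[0,0,0]],[0.5,[0.001,-0.003,-0.160],[0,0,0]]]'
```

```text
[[ 0.40977926 -0.1745244   0.02112126]
 [ 0.41569787 -0.31595058  0.02191973]
 [ 0.61449714 -0.30837573  0.03117969]]
clock: 7.92
tool_pos: [0.5617, -0.2392, 0.0523]
orientation: [-0.018, 1.0, -0.0, 0.001]
wrist_force: [0.5, -0.4, -2.2]
finger_gap: 0.677
grip_force: 25.0
```

```bash
python3 -m handwheel '[[0.5,[0,0,-0.003],[0,0,0]],[0.5,[0,0,-0.006],[0,0,0]],[0.5,[0,0,-0.008],[0,0,0]],[0.5,[0,0,-0.010],[0,0,0]],[0.5,[0,0,-0.010],[0,0,0]]]'
```

```text
clock: 8.55
tool_pos: [0.5611, -0.2395, 0.0423]
orientation: [-0.018, 1.0, -0.0, 0.0]
wrist_force: [-2.5, 1.8, 5.0]
finger_gap: 0.679
grip_force: 25.0
```

Contact (+5 N upward), at the expected height. I release and raise.

```bash
python3 -m handwheel '[[1,[0,0,0],[0,0,0]],[1,[0,0,0],[0,0,0]],[1,[0,0,0],[0,0,0]],[1,[0,0,0],[0,0,0]],[1,[0,0,0.03],[0,0,0]],[1,[0,0,0.08],[0,0,0]],[1,[0,0,0.14],[0,0,0]],[1,[0,0,0.20],[0,0,0]]]'
python3 - <<'E'
from h import *
import pickle
y=np.radians(-11.2);u=np.array([np.cos(y),np.sin(y),0])
c=grab("top");pickle.dump(c,open("t4.pkl","wb"))
cv2.imwrite("pics/t4.png",cv2.resize(c["pixels"][180:330,140:425],None,fx=2.8,fy=2.8,interpolation=cv2.INTER_CUBIC)[:,:,::-1])
E
```

```text
clock: 9.55
tool_pos: [0.5609, -0.2394, 0.2435]
orientation: [-0.018, 1.0, -0.0, -0.0]
wrist_force: [0.9, -0.5, -0.5]
finger_gap: 1.0
grip_force: 0.0
```

View pics/t4.png

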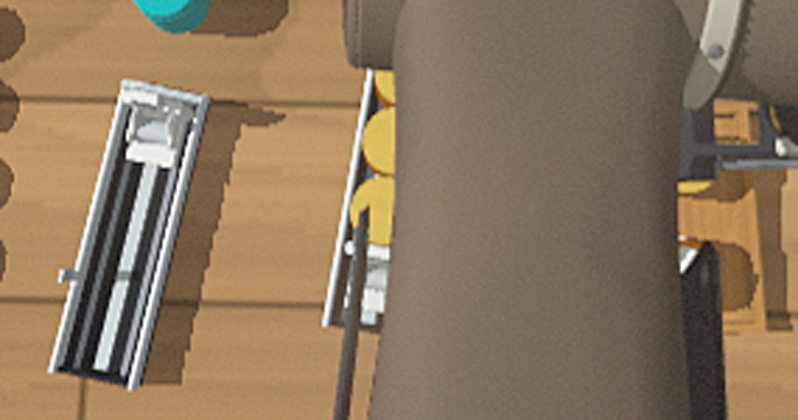

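The top view (crop) shows the pusher at the front, about (155,130), and the clip at (68,275); the arm hides the tray. Next is a wrist look at the pusher and clip.

```bash
python3 -m handwheel '[[1,[-0.003,0.05,0.036],[0,0,-2]],[1,[-0.006,0.11,0.036],[0,0,-4]],[1,[-0.01,0.17,0.036],[0,0,-6]],[1,[-0.015,0.23,0.036],[0,0,-8]],[1,[-0.02,0.29,0.036],[0,0,-10]],[1,[-0.025,0.35,0.036],[0,0,-12]],[1,[-0.03,0.41,0.036],[0,0,-13]],[1,[-0.031,0.475,0.036],[0,0,-13]]]'
python3 -m handwheel '[[1,[0,0,0],[0,0,0]],[1,[0,0,0],[0,0,0]]]'
python3 - <<'E'
from h import *
import pickle
c=grab("wrist");pickle.dump(c,open("w5.pkl","wb"))
cv2.imwrite("pics/w5.png",cv2.resize(c["pixels"][40:260,220:360],None,fx=2.7,fy=2.7,interpolation=cv2.INTER_CUBIC)[:,:,::-1])
t=grab("top");pickle.dump(t,open("t5.pkl","wb"));save(t,"t5.png")
E
```

```text
clock: 10.6
tool_pos: [0.5296, 0.235, 0.2777]
orientation: [0.095, 0.995, 0.0, 0.0]
wrist_force: [1.5, 0.3, 1.2]
finger_gap: 1.0
grip_force: 0.0
clock: 10.85
tool_pos: [0.53, 0.2333, 0.2771]
orientation: [0.095, 0.996, -0.0, -0.0]
wrist_force: [0.4, -0.4, 1.1]
finger_gap: 0.995
grip_force: 0.0
```

View pics/w5.png

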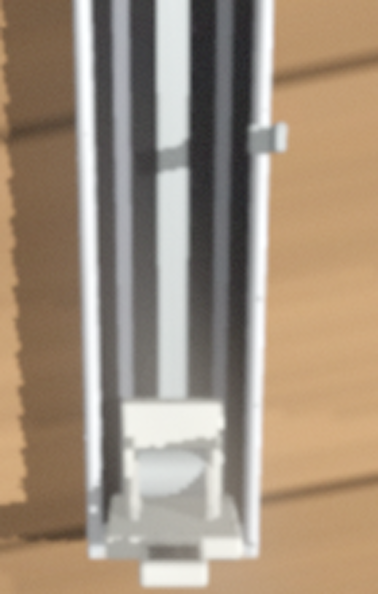

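View pics/t5.png

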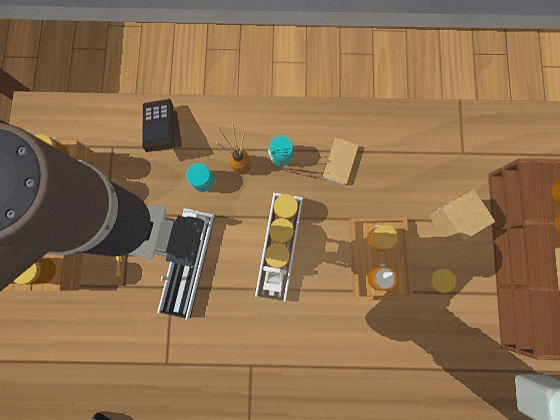

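The jar stands in the tray at top (384,237), beside the tester at (383,278). In the wrist crop the tongue's top face is centred at (175,574) and the clip at (268,138).

```bash
python3 - <<'E'
from h import *
import pickle
np.set_printoptions(precision=4,suppress=True)
c=pickle.load(open("w5.pkl","rb"));t=pickle.load(open("t4.pkl","rb"));s=pickle.load(open("v0.pkl","rb"))["top"]
f=lambda p:(np.array(p,float)+.5)/2.7-.5+[220,40]
rl=onplane(c,f([[268,100],[252,500],[80,100],[95,500]]),.033)
v=rl[0]-rl[1]+rl[2]-rl[3];y=np.arctan2(-v[1],-v[0]);print("yaw",np.degrees(y),rl)
u=np.array([np.cos(y),np.sin(y),0]);n=np.array([-u[1],u[0],0])
to=onplane(c,f([[175,574]]),.094)[0];pl=onplane(c,f([[175,546]]),.067)[0]
c1=onplane(c,f([[284,138]]),.06)[0];c2=onplane(c,f([[256,138]]),.034)[0]
pt=(np.array([[163,96]])+.5)/2.8-.5+[140,180]
k0=tri(c,f([[278,138]]),s,[[163.2,278.2]])
print("tongue",to,"plate",pl,"clip",c1,c2,"clip tri",k0)
for p in(c1,c2,k0[0]):print("travel",(to-p)@u,"lat",(p-to)@n, "pull vec to clip",-(to-p)@u*u)
# top-view tongue
print("tongue predicted in top view crop",(proj(t,[to])-[140,180]+.5)*2.8-.5)
E
```

```text
yaw -10.898992232486876 [[0.438  0.291  0.033 ]
 [0.5998 0.2577 0.033 ]
 [0.4241 0.219  0.033 ]
 [0.5867 0.1899 0.033 ]]
tongue [0.6017 0.2225 0.094 ] plate [0.6012 0.2227 0.067 ] clip [0.4531 0.2919 0.06  ] [0.4509 0.2841 0.034 ] clip tri [[0.4524 0.2908 0.0501]]
travel 0.1590362139745787 lat 0.04005900957282128 pull vec to clip [-0.1562  0.0301 -0.    ]
travel 0.15968343790901846 lat 0.03198276640414725 pull vec to clip [-0.1568  0.0302 -0.    ]
travel 0.1595169574658048 lat 0.03886041264909326 pull vec to clip [-0.1566  0.0302 -0.    ]
tongue predicted in top view crop [[144.0762  97.1036]]
```

```bash
python3 -m handwheel '[[1,[0.01,0,0],[0,0,10]],[1,[0.02,0,0],[0,0,20]],[1,[0.03,-0.003,0],[0,0,30]],[1,[0.04,-0.006,0],[0,0,40]],[1,[0.05,-0.009,0],[0,0,50]],[1,[0.06,-0.012,0],[0,0,60]],[1,[0.072,-0.012,0],[0,0,70]],[1,[0.072,-0.012,0],[0,0,80]]]'
python3 -m handwheel '[[0.6,[0,0,-0.03],[0,0,10]],[0.4,[0,0,-0.06],[0,0,10]],[0.4,[0,0,-0.06],[0,0,10]]]'
python3 - <<'E'
from h import *
import pickle
t=pickle.load(open("v0.pkl","rb"))["top"]
print(onplane(t,[[220,128],[231,122],[245,125],[238,150]],.2),bot.get_state()["q"])
E
```

```text
clock: 11.95
tool_pos: [0.603, 0.2193, 0.2774]
orientation: [-0.568, 0.823, -0.0, -0.0]
wrist_force: [-0.1, -0.8, 0.2]
finger_gap: 1.0
grip_force: 0.0
clock: 12.32
tool_pos: [0.6012, 0.219, 0.2155]
orientation: [-0.636, 0.772, 0.0, -0.002]
wrist_force: [-0.0, 0.1, 0.5]
finger_gap: 0.721
grip_force: 0.0
[[0.77614673 0.14559261 0.2       ]
 [0.79031766 0.1223064  0.2       ]
 [0.78402333 0.09161847 0.2       ]
 [0.72720836 0.10465554 0.2       ]] [ 6.53496398e-01  3.10911301e-01 -8.29095441e-02 -5.80598302e-04
 -1.18129715e+00 -8.46281403e-01]
```

```bash
python3 -m handwheel '[[0.4,[0.001,0.003,-0.03],[0,0,0]],[0.4,[0.001,0.003,-0.07],[0,0,0]],[0.4,[0.001,0.003,-0.10],[0,0,0]],[0.4,[0.001,0.003,-0.125],[0,0,0]],[0.4,[0.001,0.003,-0.145],[0,0,0]],[0.4,[0.001,0.003,-0.155],[0,0,0]],[0.4,[0.001,0.003,-0.155],[0,0,0]]]'
python3 -m handwheel '[[0,[0,0,0],[0,0,0]],[0,[0,0,0],[0,0,0]],[0,[0,0,0],[0,0,0]],[0,[0,0,0],[0,0,0]]]' 30
```

```text
clock: 13.2
tool_pos: [0.6037, 0.2239, 0.0631]
orientation: [-0.636, 0.771, -0.0, 0.0]
wrist_force: [-0.0, -0.0, 0.2]
finger_gap: 0.401
grip_force: 0.0
clock: 13.7
tool_pos: [0.6027, 0.2244, 0.0632]
orientation: [-0.637, 0.771, 0.0, -0.0]
wrist_force: [-5.3, 1.2, 5.3]
finger_gap: 0.113
grip_force: 30.0
```

The gap is 9.9 mm, so the tongue is pinched. I draw back 160 mm along the lane.

```bash
python3 -m handwheel '[[0,[-0.015,0.003,0],[0,0,0]],[0,[-0.035,0.0067,0],[0,0,0]],[0,[-0.06,0.0115,0],[0,0,0]],[0,[-0.085,0.0164,0],[0,0,0]],[0,[-0.11,0.0212,0],[0,0,0]],[0,[-0.13,0.025,0],[0,0,0]],[0,[-0.147,0.0283,0],[0,0,0]],[0,[-0.157,0.0302,0],[0,0,0]]]' 30
python3 -m handwheel '[[0,[0,0,0],[0,0,0]],[0,[0,0,0],[0,0,0]],[0,[0,0,0],[0,0,0]]]' 30
python3 - <<'E'
from h import *
import pickle
s=bot.get_state();u=np.array([.982,-.189,0]);print("lane",s["tool_pos"]@u,"target .3893")
c=grab("scene");pickle.dump(c,open("s6.pkl","wb"));w=grab("wrist");save(w,"w6.png")
a=cv2.resize(c["pixels"][140:240,310:400],None,fx=4,fy=4,interpolation=cv2.INTER_CUBIC)
W=np.zeros((420,800,3),np.uint8);W[:400,:360]=a;W[:400,370:770]=cv2.resize(w["pixels"],(400,400));cv2.imwrite("pics/s6.png",W[:,:,::-1])
E
```

```text
clock: 14.7
tool_pos: [0.4463, 0.2543, 0.0631]
orientation: [-0.637, 0.771, -0.0, 0.001]
wrist_force: [5.2, -3.9, 0.6]
finger_gap: 0.111
grip_force: 30.0
clock: 15.08
tool_pos: [0.4472, 0.2542, 0.0631]
orientation: [-0.637, 0.771, -0.0, 0.0]
wrist_force: [4.2, -4.1, 2.6]
finger_gap: 0.112
grip_force: 30.0
lane 0.39109791530521437 target .3893
```

View pics/s6.png

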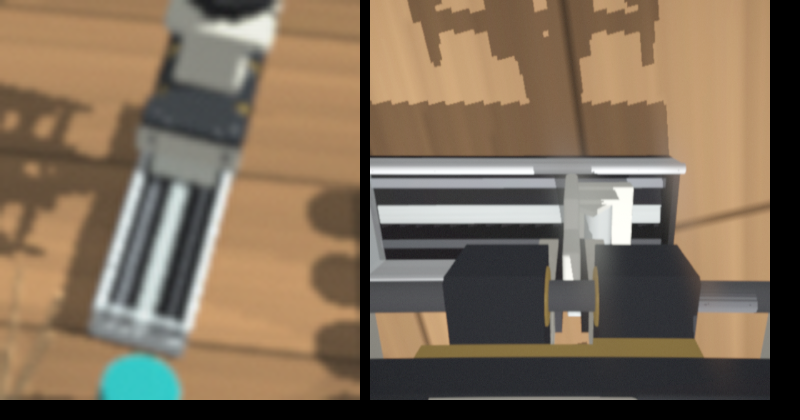

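The pusher is drawn back with the fingers on its tongue. In the wrist view the plate is at composite (571,215), and a bright patch at (574,314), just below the bar, could be the clip. I check that numerically.

```bash
python3 - <<'E'
from h import *
np.set_printoptions(precision=4,suppress=True)
w=grab("wrist");im=w["pixels"]
print("pred clip flag top/base",proj(w,[[.4528,.2913,.06],[.4515,.2875,.034]]),"plate top edge right corner pred",proj(w,[[.447,.254,.067],[.447-.0053,.254-.0275,.067]]))
m=(im.astype(int).max(2)-im.astype(int).min(2)<25)&(im.max(2)>150)
for a,b in((190,235),(318,340)):
  for r in range(a,b,4):
    cs=np.where(m[r,240:330])[0]+240
    print(r,cs.min() if len(cs) else None,cs.max() if len(cs) else None,"".join("#" if x else "." for x in m[r,255:315]))
y,x=np.where(m[318:336,270:306]);print("blob",x.mean()+270,y.mean()+318,len(x),x.min()+270,x.max()+270)
p=[[x.mean()+270,y.mean()+318]]
P=onplane(w,p,.06)[0];u=np.array([.982,-.189,0]);print(P,"lane",P@u,"tcp lane",bot.get_state()["tool_pos"]@u)
E
```

```text
pred clip flag top/base [[285.9921 329.4144]
 [286.4776 296.5416]] plate top edge right corner pred [[283.4577 269.9614]
 [283.4745 213.8149]]
190 240 290 #####..............#################........................
194 240 329 #####..............#########################################
198 274 329 ...................#########################################
202 273 329 ..................##########################################
206 273 329 ..................##########################################
210 272 329 .................###########################################
214 272 329 .................###########################################
218 240 329 ############################################################
222 240 329 ############################################################
226 240 329 ############################################################
230 240 329 ############################################################
234 272 329 .................###########################################
318 None None ............................................................
322 None None ............................................................
326 None None ............................................................
330 254 294 ##....................##################....................
334 254 256 ##..........................................................
338 254 256 ##..........................................................
blob 285.39325842696627 328.97752808988764 89 276 294
[0.4531 0.291  0.06  ] lane 0.389907740856936 tcp lane 0.39119958200634775
```

The clip appears at (285,329), predicted (286,329). The plate is 1.3 mm from it along the lane, well within 8 mm, so I hand in.

```bash
python3 -m handwheel '[[0,[-0.001,0,0],[0,0,0]],[0,[-0.001,0,0],[0,0,0]],[0,[-0.001,0,0],[0,0,0]],[0,[-0.001,0,0],[0,0,0]]]' 30 && python3 -c "
from cell import workorder;print(workorder.close_job())"
```

```text
clock: 15.72
tool_pos: [0.4463, 0.2543, 0.0631]
orientation: [-0.637, 0.771, -0.0, 0.001]
wrist_force: [4.8, -3.6, 1.9]
finger_gap: 0.114
grip_force: 30.0
the job is handed in; nothing more can be done
None
```

The job is handed in (no verdict was returned): the last jar stands upright in the wooden tray next to the tester, and the gripper is holding the pusher by its tongue within about 1 mm of the clip by my measurement, at 15.7 s.

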